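Slide the ointment slab out over the end of the bench shelf

ROBOT

A 6-joint arm with a two-finger parallel gripper is mounted at the origin on the work surface. World frame = base frame: x ahead of the robot, y to its left, z up, the work surface at z = 0. Lengths are in mm, angles in degrees, forces in N, time in s.
With the tool pointing down it reaches from about 350 to 850 mm from the base axis. Payload 8.1 kg.
Tool frame: the origin (TCP) lies midway between the tips of the shut fingers; the grasp point (between the pads) lies 19 mm behind it (r.grasp_offset is the distance from the TCP to the grasp point, in mm); z points along the fingers, x is the direction in which the jaws open and shut, and the axes are right-handed (so a half turn about z gives the same grasp; the last joint's range is limited). The gripper opens to 85 mm and grips with 20 to 120 N. Pads are 22 mm wide; open, the fingers measure 114 mm over their backs; the gripper's body (76 mm by 85 mm) begins 54 mm behind the grasp point. The pads swing forward as they close: fully open they stand 13 mm farther back than shut.
Start: joints at [64.435, 7.471, 85.268, -0, 87.261, -4.893], TCP at [211.793, 561.381, 231.292] pointing down, gripper open.
Joint ranges: [-169.43, 169.43], [-51.17, 129.36], [1.28, 143.12], [-76.62, 256.62], [0, 156.53], [-152.29, 152.29]. Speed limits (degrees/s): [136.94, 136.94, 159.86, 180, 180, 180].

INTERFACE

Orientations are given as [roll, pitch, yaw] about the fixed x, y, z axes, in that order (R = Rz(yaw) Ry(pitch) Rx(roll)).
In Python, from bench import r, optics, hand_in gives the robot as it stands.
- The arm moves only by the shell command python3 -m pendant 'ROWS' [FORCE]. ROWS is JSON, a list of rows, each a list of 5 numbers: the opening, from 0 (shut) to 1 (fully open), then the shift along the tool's x, y, z in mm, then the turn about the tool's z in degrees. A call has 1 to 10 rows; each row shifts and turns the commanded pose from where the row before left it, along the tool's axes as they then stand; what a row does not reach is not made up. A row lasts 1/10 s, in which the tool goes at most 50 mm and 8.59 degrees, less where a joint would pass 70% of its speed; a pose out of reach is approached as far as the arm can. A call with a gripper value outside its range is refused whole. The fingers move at their own pace and stop on an object; FORCE is the grip in N (left out, the last holds). Time passes only in rows, so rows that do not move let the fingers close. It gives the time, the measured TCP pose, the force and the opening at its end, in the units of the state.
- r.sense(): the state, without advancing time (a new reading comes with each control period).
- optics.snapshot(name): name is "scene" or "top" or "wrist"; returns (picture, depth): 384x512x3 uint8, blue, green, red; 384x512 float32, mm along the optical axis (not along the pixel's ray), 0 where there is no reading.
- optics.camera_params(name): a dict with "camera_matrix" (3x3 intrinsics, pixels), "k1" (the pictures are not rectified: a ray, as slopes to the right and down, at radius r is drawn at 1 + k1 r^2 times it, then the intrinsics apply), "eye" and "orientation" of the camera in the world. Camera axes: x right, y down, z forward; pixel columns grow to the right and rows downward; lengths in mm; the calibration is good to about 2 mm. A picture is of the moment at which its call begins: read the wrist's pose just before it. camera_params takes no time and is no camera call; for the wrist camera it gives the pose at the moment of the call.
- hand_in(): hands the job in, once; it reports no verdict.
Trained networks look in the newest picture that a camera, given by its name, has taken for a name from the list of things; names that differ only in an ending like _2 or _b are one class to them, and where a whole thing is asked for, a point or a joint stands for the part that bears it (a point fixed in the world has none). Each returns a list of dicts, best first, with "score" (0 to 1); they miss things now and then, are a little off and sometimes report something else, mostly with a low value. They report only what shows in the picture. A call takes as long as a camera call. They do not tell look-alikes from the thing itself.
- optics.search_frame(camera, query): "at" ([x, y, z] in mm, in world coordinates, good to about 4 mm: the middle of the surface that is visible of it).
The state is a dict: "time": time; "joint_pos": joint angles; "qd": joint speeds; "joint_efforts": joint torques, N m; "tool_pos": TCP position; "tcp_rot": TCP orientation; "ft_force": force on the tool from outside, world axes, zero at the start; "wrist_torque": the same for the moment, N m; "finger_gap": finger opening in mm.
Only numpy, scipy, OpenCV 4.12 (cv2) and the standard library are available. Lean on these libraries where they do the work, as an engineer would, in place of code of your own. Each camera call takes 0.05 s, during which the arm holds its last target. There are 200 camera calls.

TASK

The white porcelain slab lies flat on the steel bench shelf, where nobody can get a finger under it. With the fingertips only, push it so that it lies against the shelf's rear upstand and has slid along it past the small jar, until 3 to 6 cm of it sticks out over the open end, ready to be taken by its edge. Never lift or tip the slab or let it fall, and leave the jars and the carton where they stand.

Things in the scene. Friction and masses are not known exactly. Their poses are not given: they have to be found in the camera images.
- riser: fixed steel bench shelf on legs, 260 mm deep (its x) by 560 mm long (its y), flat deck 120 mm above the table. Origin: on the table under the deck's middle; +x to the rear (away from the robot), +y to the closed left end. Upstands 40 mm high line the rear (inner face x = +122 mm) and the left end (inner face y = +272 mm). The right end (y = -280) and front (x = -130) are open, no lip
- riser_end (a point): middle of the shelf's open right edge, on the deck's top surface (riser frame x 0, y -280, z 120 mm)
- slab: loose white porcelain ointment slab, 150 mm (its x) by 180 mm (its y) and 8 mm thick, about 0.5 kg, lying flat on the deck; it slides with ordinary friction. Origin: centre of its underside; its +x edge is the one to lie against the rear upstand, its -y edge is the one to stick out over the open end
- slab_lead (a point): middle of the slab's right (-y) 150 mm edge, at half thickness
- slab_back_right (a point): the slab's rear right corner (+x, -y), at half thickness
- slab_back_left (a point): the slab's rear left corner (+x, +y), at half thickness
- small_jar: loose small jar of brown paste with a white cap, 52 mm diameter, 55 mm high, standing on the front part of the deck near the open end; must stay where it is. Origin: centre of its underside
- big_jar: loose larger jar of brown paste with a steel cap, 72 mm diameter, 78 mm high, standing on the deck near the closed left end; must stay where it is. Origin: centre of its underside
- pad_carton: loose white carton with a yellow band, 110 mm (x) by 150 mm (y) by 50 mm high, on the table to the right of the shelf; must stay where it is. Origin: centre of its underside
Not all that is in view belongs to the job. There is more than one size of the slab; the one meant has the size given above.

How it is judged:
By the outcome, as a careful person would: the job done as asked, in the order asked, and still so for the second after the job is handed in, with the robot touching nothing.
It also fails if it takes over 61 s, if anything falls off the work surface, if the arm or the gripper's body presses on something with over 40 N, if the wrist force passes 120 N, or if a joint passes its speed limit or range.

## Working session

There is one attempt and no reset: what is moved stays moved. The work goes in short steps, Python scripts to look and compute and a shell command to move; the robot and the scene stay as the last step left them, time stands still between calls to the robot, and variables do not carry over. Pictures are saved under pics/ and viewed, about 8 in all and at most 12, crops included, and the job is handed in when it is done.

```bash
ls; mkdir -p pics
cat > h.py <<'E'
import numpy as np, cv2
from bench import r, optics
def pose(name):
    p=optics.camera_params(name); return p
def w(name,depth,u,v,p=None,z=None):
    p=p or pose(name); K=np.array(p["camera_matrix"]); k1=p["k1"]
    d=np.array([(u-K[0,2])/K[0,0],(v-K[1,2])/K[1,1]]); s=d.copy()
    for _ in range(20): s=d/(1+k1*(s@s))
    o=np.array(p["orientation"],float)
    if o.shape!=(3,3):
        from scipy.spatial.transform import Rotation as R; o=R.from_euler('xyz',o,degrees=True).as_matrix()
    ray=o@np.array([s[0],s[1],1]); e=np.array(p["eye"],float)
    if z is not None: return e+ray*(z-e[2])/ray[2]
    return e+ray*float(depth[int(round(v)),int(round(u))])
E
python3 - <<'E'
from h import *
print(r.sense())
for n in ("top","scene"):
    im,d=optics.snapshot(n); cv2.imwrite(f"pics/{n}0.png",im); np.save(f"pics/{n}0.npy",d)
    p=pose(n);print(n,p)
    for q in ("riser","slab","slab_lead","small_jar","big_jar","pad_carton"):
        print(q,[(np.round(a["at"]).tolist(),round(a["score"],2)) for a in optics.search_frame(n,q)])
E
```

```text
pics
{'time': 0.0, 'joint_pos': array([ 6.44344146e+01,  7.51568129e+00,  8.53286162e+01, -7.96181025e-04,
        8.72603582e+01, -4.89500626e+00]), 'qd': array([-0.0800852 , -0.07343733, -0.07035388,  0.10481844, -0.00607386,
        0.04169615]), 'joint_efforts': array([-1.37152034e-03, -5.69387913e+01, -5.00560176e+01, -3.55941884e-04,
        1.44190222e-02, -3.02859455e-06]), 'tool_pos': array([211.56684875, 560.88761179, 230.24479698]), 'tcp_rot': array([-1.79991862e+02,  1.04341756e-01,  6.93294671e+01]), 'ft_force': array([-0.40617145,  0.13800148,  0.29021549]), 'wrist_torque': array([ 0.05336339,  0.04431865, -0.02783044]), 'finger_gap': 85.40047444155347}
top {'camera_matrix': array([[476.56875983,   0.        , 251.35190862],
       [  0.        , 476.56875983, 190.5933324 ],
       [  0.        ,   0.        ,   1.        ]]), 'k1': -0.18999110027347574, 'eye': array([ 241.4890167 ,  -62.64901404, 1358.65013595]), 'orientation': array([-169.16631946,   -1.12140439,  -88.79738224])}
riser [([590.0, 98.0, 120.0], 0.96)]
slab [([586.0, 123.0, 124.0], 0.96), ([234.0, 258.0,
[... 336 characters left out ...]
[398.95106049,   0.        , 254.38937227],
       [  0.        , 398.95106049, 194.45805998],
       [  0.        ,   0.        ,   1.        ]]), 'k1': -0.08108087942959652, 'eye': array([1005.9143309 ,  262.00181581,  900.97971246]), 'orientation': array([-143.01390637,    0.16618753,  121.48975685])}
riser [([613.0, 157.0, 119.0], 0.81)]
slab [([717.0, -375.0, 9.0], 0.87), ([596.0, 124.0, 130.0], 0.82), ([242.0, 256.0, 12.0], 0.68)]
slab_lead [([594.0, 127.0, 126.0], 0.89), ([240.0, 253.0, 14.0], 0.68), ([714.0, -370.0, 13.0], 0.56), ([615.0, 154.0, 120.0], 0.27)]
small_jar [([526.0, -124.0, 166.0], 0.57)]
big_jar [([544.0, 326.0, 196.0], 0.59)]
pad_carton [([463.0, -476.0, 46.0], 0.74)]
```

View pics/top0.png

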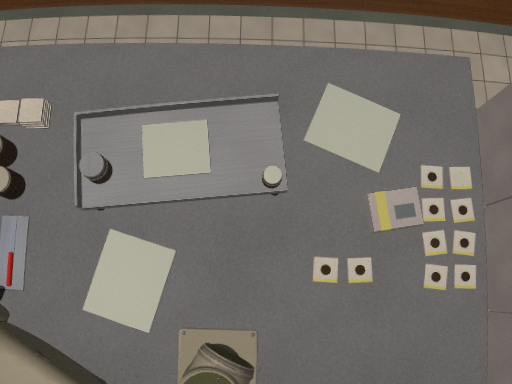

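Run:
```python
from h import *
d=np.load("pics/top0.npy"); im=cv2.imread("pics/top0.png"); p=pose("top")
# height map on grid, find slab & riser geometry
pts=np.array([[w("top",d,u,v,p) if d[v,u]>0 else [0,0,-9] for u in range(512)] for v in range(384)])
np.save("pics/pts0.npy",pts)
z=pts[...,2]
up=((z>148)&(z<172)).astype(np.uint8)
x=pts[...,0];
n,l,st,c=cv2.connectedComponentsWithStats(up)
for i in range(1,n):
    if st[i,4]>40: print("up",st[i],np.round(pts[l==i].min(0)),np.round(pts[l==i].max(0)))
dk=((z>112)&(z<140)).astype(np.uint8)
n,l,st,c=cv2.connectedComponentsWithStats(dk)
for i in range(1,n):
    if st[i,4]>300:
        q=pts[l==i][:,:2].astype(np.float32); print("deck",st[i],cv2.minAreaRect(q), np.median(pts[l==i][:,2]))
w_=((im.min(2)>150)&(z>105)&(z<145)).astype(np.uint8)
n,l,st,c=cv2.connectedComponentsWithStats(w_)
for i in range(1,n):
    if st[i,4]>300: print("white",st[i],cv2.minAreaRect(pts[l==i][:,:2].astype(np.float32)),np.median(pts[l==i][:,2]))
cv2.imwrite("pics/crop0.png",cv2.resize(im[60:260,60:400],None,fx=2.3,fy=2.3))
```

```text
up [  73   94  206  113 1268] [ 419. -148.  148.] [740. 408. 169.]
up [ 89 158  21  24  77] [488. 293. 148.] [548. 346. 172.]
up [262 170  21  16  77] [ 487. -160.  151.] [ 525. -108.  172.]
deck [   78    98   210   111 17863] ((577.22802734375, 113.19264221191406), (257.393310546875, 558.0321044921875), 6.315123081207275) 120.71019425061058
white [ 142  120   68   58 3357] ((589.1497192382812, 125.341064453125), (147.79873657226562, 178.14581298828125), 6.056580066680908) 127.67767389725714
```

View pics/crop0.png

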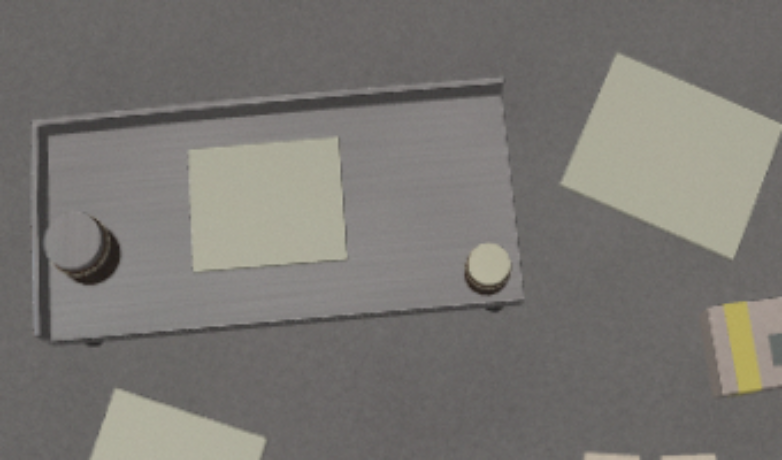

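Three white slabs are in view in the top picture: (176,149) on the deck, and (130,280) and (352,127) on the table. The one on the deck fits: depth gives 148 × 178 mm on the shelf, while the other two are visibly larger. The enlarged crop confirms this. The small jar is at (272,175) and the big jar at (94,166). I'll move to the front of the slab with the fingers spread along its front edge.

```bash
python3 -m pendant '[[1,0,0,0,-6.7],[1,0,0,0,-6.7],[1,0,0,0,-6.7],[1,0,0,0,-6.8],[1,-39.5,18.3,0,0],[1,-39.5,18.3,0,0],[1,-39.5,18.3,0,0],[1,-39.5,18.3,0,0],[1,-39.5,18.3,0,0],[1,-39.5,18.3,0,0]]'; python3 -m pendant '[[1,-39.5,18.3,0,0],[1,-39.5,18.3,0,0],[1,-39.5,18.3,0,0],[1,-39.5,18.3,0,0],[1,-39.5,18.3,0,0],[1,-39.5,18.3,0,0],[1,0,0,0,0],[1,0,0,0,0]]'
python3 - <<'E'
from h import *
# refine with line fits of slab edges / deck edges in top image
pts=np.load("pics/pts0.npy"); z=pts[...,2]; im=cv2.imread("pics/top0.png")
m=((z>112)&(z<140)).astype(np.uint8); n,l,st,c=cv2.connectedComponentsWithStats(m)
i=1+np.argmax(st[1:,4]); q=pts[l==i]
a=np.radians(6.2);c0=np.array([577,113.]);R=np.array([[np.cos(a),np.sin(a)],[-np.sin(a),np.cos(a)]])
f=(q[:,:2]-c0)@R.T
def edge(f,ax,sg,lo,hi):
    o=[];b=1-ax
    for t in np.arange(lo,hi,6):
        s=f[(f[:,b]>=t)&(f[:,b]<t+6)][:,ax]
        if len(s): o.append((t+3,sg*np.max(sg*s)))
    o=np.array(o); k=np.polyfit(o[:,0],o[:,1],1); return np.round([np.degrees(np.arctan(k[0])),np.median(o[:,1])],2)
print("deck front",edge(f,0,-1,-200,250),"right",edge(f,1,-1,-60,100),"left",edge(f,1,1,-100,100), "rear", edge(f,0,1,-250,250))
w_=((im.min(2)>150)&(z>105)&(z<145)).astype(np.uint8); n,l,st,c=cv2.connectedComponentsWithStats(w_); i=1+np.argmax(st[1:,4])
s=(pts[l==i][:,:2]-c0)@R.T
for ax,sg,lo,hi in((0,-1,-60,85),(0,1,-60,85),(1,-1,-45,70),(1,1,-45,70)): print("slab",ax,sg,edge(s,ax,sg,lo,hi))
u=pts[(z>150)&(z<172)]; u=(u[:,:2]-c0)@R.T; u=u[(u[:,0]>100)&(abs(u[:,1])<250)]
print("rear upstand in/out",np.percentile(u[:,0],[2,10,50,90,98]))
im,d=optics.snapshot("wrist"); print(pose("wrist")); cv2.imwrite("pics/w1.png",im); np.save("pics/w1.npy",d)
E
```

```text
time: 1.7
tool_pos: [347.3, 336.2, 231.5]
tcp_rot: [180.0, -0.0, 96.2]
ft_force: [2.0, 0.2, 0.0]
finger_gap: 85.3
time: 2.5
tool_pos: [481.8, 113.2, 231.3]
tcp_rot: [-180.0, -0.0, 96.1]
ft_force: [0.2, 0.7, -0.6]
finger_gap: 85.4
deck front [  -0.43 -126.32] right [ 3.0000e-02 -2.7743e+02] left [  2.58 275.14] rear [ -0.15 127.18]
slab 0 -1 [  0.14 -59.06]
slab 0 1 [ 0.25 85.12]
slab 1 -1 [  0.18 -76.97]
slab 1 1 [-0.1 98.6]
rear upstand in/out [123.59458049 124.93191608 127.8989549  132.60339221 134.3223198 ]
{'camera_matrix': array([[329.88176868,   0.        , 257.63682695],
       [  0.        , 329.88176868, 196.88114674],
       [  0.        ,   0.        ,   1.        ]]), 'k1': 0.008952175821616145, 'eye': array([401.46492967, 105.13600832, 374.3482174 ]), 'orientation': array([ 1.61740977e+02, -4.19788132e-02,  9.61457015e+01])}
```

View pics/w1.png

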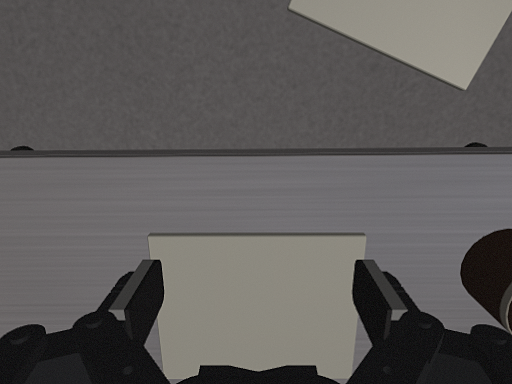

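The wrist picture shows the slab's front edge at row 234, columns 149–366, the deck's front edge near row 152 and the big jar at far right. I'll locate the edges from these.

Run:
```python
from h import *
d=np.load("pics/w1.npy"); p=pose("wrist"); im=cv2.imread("pics/w1.png")
a=np.radians(6.2);c0=np.array([577,113.]);R=np.array([[np.cos(a),np.sin(a)],[-np.sin(a),np.cos(a)]])
print([tuple(im[v,257]) for v in range(228,244,2)], d[220,257],d[250,257])
for u,v,z in((149,236,128),(366,237,128),(60,156,120),(420,153,120)):
    q=w("wrist",d,u,v,p,z); print((u,v),np.round(q,1),np.round(R@(q[:2]-c0),1), np.round(w("wrist",d,u,v+3,p),1))
for v in(180,200,220,250,270,300): print(np.round(w("wrist",d,257,v,p),1))
```

```text
[(np.uint8(116), np.uint8(112), np.uint8(115)), (np.uint8(113), np.uint8(109), np.uint8(111)), (np.uint8(95), np.uint8(94), np.uint8(98)), (np.uint8(63), np.uint8(69), np.uint8(71)), (np.uint8(109), np.uint8(117), np.uint8(119)), (np.uint8(129), np.uint8(140), np.uint8(143)), (np.uint8(127), np.uint8(138), np.uint8(140)), (np.uint8(128), np.uint8(138), np.uint8(141))] 273.86987 273.6382
(149, 236) [525.2  29.3 128. ] [-60.5 -77.6] [527.6  29.5 128.5]
(366, 237) [507.2 205.9 128. ] [-59.4  99.9] [513.4 209.8 119.9]
(60, 156) [468. -42. 120.] [-125.1 -142.3] [470.5 -42.3 119.8]
(420, 153) [435.7 235.8 120. ] [-127.2  137.3] [438.  236.4 120.1]
[470.9 112.3 119.7]
[487.9 114.1 119. ]
[504.9 115.9 120.3]
[528.3 118.4 128.3]
[547.1 120.5 128.2]
[576.1 123.6 129.1]
```

```bash
python3 -m pendant '[[1,0,0,25,-0.3],[1,0,0,40,0],[1,0,0,30,0],[1,0,0,15,0],[1,0,0,6,0],[1,0,0,4,0],[1,0,0,0,0],[1,0,0,0,0]]'; python3 -m pendant '[[1,0,6,0,0],[1,0,6,0,0],[1,0,4,0,0],[1,0,4,0,0],[1,0,4,0,0],[1,0,4,0,0],[1,0,4,0,0],[1,0,4,0,0],[1,0,0,0,0]]'
```

```text
time: 3.35
tool_pos: [482.6, 114.2, 112.8]
tcp_rot: [179.9, -0.0, 96.5]
ft_force: [0.0, 0.6, 0.5]
finger_gap: 85.3
time: 4.25
tool_pos: [517.9, 118.2, 111.3]
tcp_rot: [180.0, -0.0, 96.5]
ft_force: [0.4, -0.4, -0.4]
finger_gap: 85.4
```

Run:
```python
from h import *
im,d=optics.snapshot("wrist"); cv2.imwrite("pics/w2.png",im);p=pose("wrist")
for v in range(200,380,20): print(v,np.round(w("wrist",d,257,v,p),1))
```

```text
200 [483.  113.7 121.1]
220 [492.6 114.8 119.8]
240 [501.8 115.8 120.7]
260 [512.3 117.  119.8]
280 [521.9 118.1 121.1]
300 [528.9 118.9 126.5]
320 [537.  119.8 129.9]
340 [549.2 121.2 128.6]
360 [562.1 122.7 127.3]
```

View pics/w2.png

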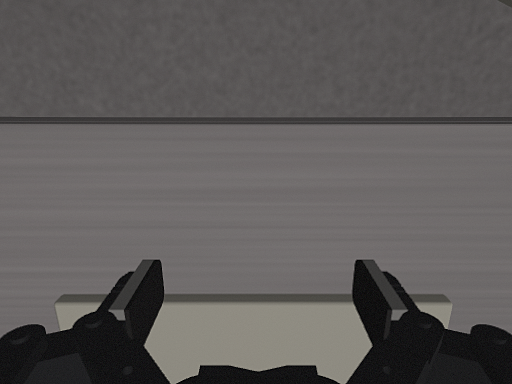

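The slab's front edge (row 296) now lies at x≈529, flush with the fingers, so it has moved about 12 mm as planned. I'll continue to the wall.

```bash
python3 -m pendant '[[1,0,4,0,0],[1,0,4,0,0],[1,0,4,0,0],[1,0,4,0,0],[1,0,3,0,0]]'; for i in 1 2; do python3 -m pendant '[[1,0,1,0,0],[1,0,1,0,0]]'; done
```

```text
time: 4.8
tool_pos: [536.5, 120.3, 111.2]
tcp_rot: [-180.0, -0.0, 96.5]
ft_force: [-2.4, -1.1, -0.3]
finger_gap: 85.4
time: 5.0
tool_pos: [538.2, 120.5, 111.2]
tcp_rot: [-180.0, 0.0, 96.5]
ft_force: [-2.7, 0.0, 0.5]
finger_gap: 85.1
time: 5.2
tool_pos: [540.1, 120.7, 111.2]
tcp_rot: [-180.0, 0.0, 96.5]
ft_force: [-2.7, -0.1, -0.0]
finger_gap: 85.5
```

```bash
for i in 1 2 3 4; do python3 -m pendant '[[1,0,1,0,0],[1,0,0,0,0]]' | egrep "tool_pos|ft_f"; done
```

```text
tool_pos: [541.2, 120.8, 111.3]
ft_force: [-1.9, -0.8, -0.6]
tool_pos: [541.9, 120.9, 111.2]
ft_force: [-2.9, -0.8, -0.0]
tool_pos: [542.0, 121.0, 111.1]
ft_force: [-8.7, -0.5, 4.5]
tool_pos: [542.1, 121.0, 111.0]
ft_force: [-13.4, -1.4, 7.2]
```

Contact with the wall is clear: force rose while the tool stopped. I'll back off, rise, and go round to the left edge.

```bash
python3 -m pendant '[[1,0,-8,0,0],[1,0,-10,0,0],[1,0,0,-40,0],[1,0,0,-40,0],[1,0,0,-40,0],[1,28,25.5,0,0],[1,28,25.5,0,0],[1,28,25.5,0,0],[1,28,25.5,0,0]]'; python3 -m pendant '[[1,0,0,0,8.5],[1,0,0,0,8.5],[1,0,0,0,8.5],[1,0,0,0,8.5],[1,0,0,0,8.5],[1,0,0,0,8.5],[1,0,0,0,8.5],[1,0,0,0,8.5],[1,0,0,0,8.5],[1,0,0,0,8.5]]';python3 -m pendant '[[1,0,0,0,5],[1,0,0,0,0],[1,0,0,0,0],[1,0,0,0,0]]'
python3 - <<'E'
from h import *
im,d=optics.snapshot("wrist"); cv2.imwrite("pics/w3.png",im);p=pose("wrist"); np.save("pics/w3.npy",d)
print({k:p[k] for k in("eye","orientation")})
E
```

```text
time: 6.9
tool_pos: [615.6, 243.2, 231.9]
tcp_rot: [179.9, -0.0, 96.5]
ft_force: [0.5, -1.1, 0.5]
finger_gap: 85.7
time: 7.9
tool_pos: [614.8, 242.0, 231.6]
tcp_rot: [-180.0, -0.1, 11.2]
ft_force: [0.4, -0.2, 0.5]
finger_gap: 85.4
time: 8.3
tool_pos: [614.8, 242.0, 231.5]
tcp_rot: [-180.0, -0.0, 6.7]
ft_force: [-1.3, 0.2, 0.1]
finger_gap: 85.1
{'eye': array([605.41631379, 321.53839834, 374.46331126]), 'orientation': array([ 1.61785474e+02, -6.10797465e-02,  6.59886308e+00])}
```

View pics/w3.png

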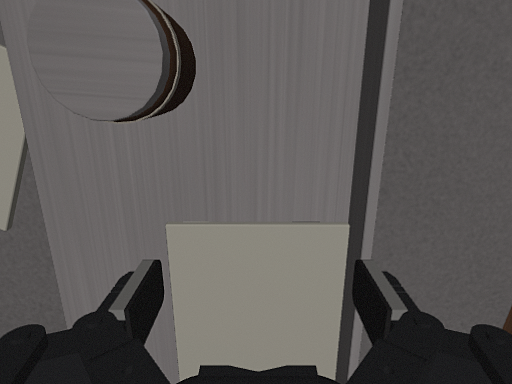

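The slab's left edge is at row 225, columns 166–349, and its right side appears flush with the dark wall foot. The big jar is at (110,60).

Run:
```python
from h import *
d=np.load("pics/w3.npy"); p=pose("wrist"); im=cv2.imread("pics/w3.png")
t=r.sense()["tool_pos"]; a=np.radians(6.5);R=np.array([[np.cos(a),np.sin(a)],[-np.sin(a),np.cos(a)]])
for n,u,v,z in(("slabL front",167,226,128),("slabL rear",349,226,128),("slab rear lower",343,330,128),("wallfoot?",353,170,120),("wallfoot",351,210,120),("jar",120,122,198),("jar edge right",195,62,175),):
    q=w("wrist",d,u,v,p,z); print(n,np.round(q,1),"rel tcp riser axes",np.round(R@(q-t)[:2],1))
for v in (200,300): print(v,[(u,int(im[v,u].mean()),round(float(w("wrist",d,u,v,p)[2]))) for u in range(336,376,3)])
```

```text
slabL front [545. 208. 128.] rel tcp riser axes [-73.2 -25.9]
slabL rear [691.3 224.8 128. ] rel tcp riser axes [ 74.1 -25.7]
slab rear lower [706.3 123.8 128. ] rel tcp riser axes [  77.6 -127.7]
wallfoot? [687.6 269.2 120. ] rel tcp riser axes [75.4 18.9]
wallfoot [692.9 235.9 120. ] rel tcp riser axes [ 76.9 -14.9]
jar [536.1 296.6 198. ] rel tcp riser axes [-72.1  63.2]
jar edge right [569.2 331.3 175. ] rel tcp riser axes [-35.2  94. ]
200 [(336, 104, 119), (339, 107, 120), (342, 107, 120), (345, 109, 120), (348, 108, 119), (351, 46, 125), (354, 48, 132), (357, 48, 140), (360, 49, 148), (363, 49, 154), (366, 47, 160), (369, 109, 159), (372, 109, 160), (375, 110, 161)]
300 [(336, 131, 128), (339, 133, 129), (342, 92, 127), (345, 49, 135), (348, 51, 144), (351, 51, 151), (354, 15, 250), (357, 21, 254), (360, 12, 258), (363, 12, 260), (366, 15, 263), (369, 14, 267), (372, 18, 374), (375, 16, 272)]
```

```bash
python3 -m pendant '[[1,0,0,25,0],[1,0,0,40,0],[1,0,0,30,0],[1,0,0,15,0],[1,0,0,6,0],[1,0,0,4,0],[1,0,0,0,0],[1,0,6,0,0],[1,0,5,0,0],[1,0,4,0,0]]'; python3 -m pendant '[[1,0,4,0,0],[1,0,5,0,0],[1,0,5,0,0],[1,0,5,0,0],[1,0,5,0,0],[1,0,5,0,0],[1,0,5,0,0],[1,0,5,0,0],[1,0,5,0,0],[1,0,4,0,0]]'
python3 - <<'E'
from h import *
im,d=optics.snapshot("wrist"); cv2.imwrite("pics/w4.png",im);p=pose("wrist"); np.save("pics/w4.npy",d)
E
```

```text
time: 9.35
tool_pos: [617.2, 226.8, 112.4]
tcp_rot: [-180.0, -0.1, 6.5]
ft_force: [-0.2, 3.4, 1.8]
finger_gap: 85.3
time: 10.35
tool_pos: [622.5, 179.5, 112.2]
tcp_rot: [-180.0, -0.1, 6.5]
ft_force: [-0.8, 4.9, 5.9]
finger_gap: 85.1
```

View pics/w4.png

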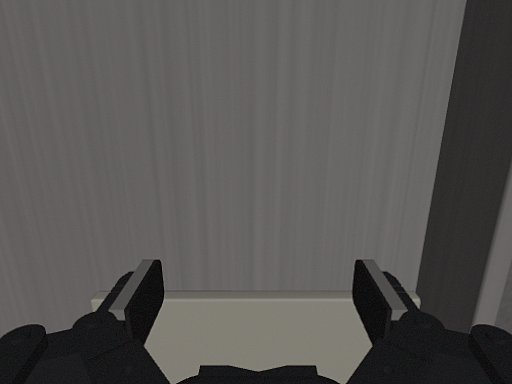

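The left edge (row 293) is square to the fingers, and its right corner (420,298) still touches the wall foot. I'll continue.

```bash
for i in 1 2; do :; done; python3 -m pendant '[[1,0,4,0,0],[1,0,5,0,0],[1,0,5,0,0],[1,0,5,0,0],[1,0,5,0,0],[1,0,5,0,0],[1,0,5,0,0],[1,0,5,0,0],[1,0,5,0,0],[1,0,5,0,0]]';python3 -m pendant '[[1,0,5,0,0],[1,0,5,0,0],[1,0,5,0,0],[1,0,5,0,0],[1,0,5,0,0],[1,0,5,0,0],[1,0,5,0,0],[1,0,5,0,0],[1,0,5,0,0],[1,0,5,0,0]]';python3 -m pendant '[[1,0,5,0,0],[1,0,5,0,0],[1,0,5,0,0],[1,0,5,0,0],[1,0,5,0,0],[1,0,5,0,0],[1,0,5,0,0],[1,0,5,0,0],[1,0,4,0,0],[1,0,0,0,0]]'
python3 - <<'E'
from h import *
im,d=optics.snapshot("top"); cv2.imwrite("pics/t2.png",cv2.resize(im[70:230,200:340],None,fx=4,fy=3.7,interpolation=cv2.INTER_CUBIC)); cv2.imwrite("pics/top2.png",im); np.save("pics/top2.npy",d)
E
```

```text
time: 11.4
tool_pos: [628.0, 130.9, 112.2]
tcp_rot: [-180.0, -0.1, 6.5]
ft_force: [-0.1, 4.9, 5.5]
finger_gap: 85.8
time: 12.4
tool_pos: [633.7, 81.2, 112.2]
tcp_rot: [-180.0, -0.1, 6.5]
ft_force: [-0.6, 5.1, 6.3]
finger_gap: 85.7
time: 13.4
tool_pos: [638.7, 36.9, 112.2]
tcp_rot: [-180.0, -0.1, 6.5]
ft_force: [-0.4, 2.8, 6.7]
finger_gap: 85.5
```

View pics/t2.png

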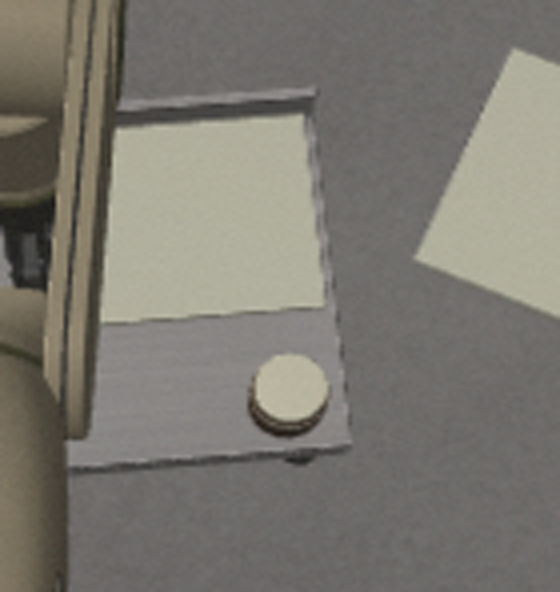

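The slab is along the wall and past the jar, with its lead edge (crop columns 304–325) just short of the shelf end (columns 316–350). I'll compute the remaining travel.

Run:
```python
from h import *
p=pose("top"); a=np.radians(6.5);R=np.array([[np.cos(a),np.sin(a)],[-np.sin(a),np.cos(a)]])
t=r.sense()["tool_pos"][:2]; im=cv2.imread("pics/top2.png").astype(float).mean(2); d=np.load("pics/top2.npy")
f=lambda u,v,z:np.round(R@(w("top",None,u,v,p,z)[:2]-t),1)
print("slab",f(276,100.8,128),f(281.25,152.4,128)); print("deck",f(287.5,190.5,120),"upstand end",f(279,95,160))
for v in(112,125,140): # row profiles
    g=im[v,268:296]; print(v,g.astype(int).tolist()); print([int(round(w("top",d,u,v,p)[2])) for u in range(268,296)])
for v in (162,188): print(v,im[v,275:296].astype(int).tolist())
for u,v,z in((285.5,170,120),(284,162,120)): print(f(u,v,z))
```

```text
slab [  70.9 -190.5] [ -77.  -189.1]
deck [-180.3 -195.5] upstand end [  74.5 -196.7]
112 [168, 170, 169, 171, 169, 167, 171, 168, 161, 117, 124, 104, 106, 105, 104, 107, 104, 106, 106, 106, 108, 108, 108, 109, 108, 105, 109, 109]
[132, 123, 130, 129, 129, 124, 127, 1359, 128, 120, 122, 3, 3, 0, 4, 2, 2, 3, 0, 6, -3, 1, -2, -4, -6, 0, -2, 2]
125 [169, 167, 167, 170, 171, 170, 169, 171, 170, 165, 150, 140, 142, 108, 108, 108, 108, 110, 111, 112, 106, 108, 110, 112, 112, 109, 109, 110]
[126, 130, 129, 130, 127, 126, 132, 128, 128, 130, 128, 121, 118, 1, -6, 2, 1, 5, -1, -2, 1, 3, 1, 0, -4, -1, 0, 1]
140 [169, 168, 170, 167, 172, 169, 169, 170, 169, 169, 169, 159, 120, 132, 113, 109, 109, 111, 110, 115, 112, 112, 112, 109, 109, 109, 111, 107]
[125, 130, 126, 133, 129, 126, 127, 130, 126, 124, 129, 128, 122, 120, 119, 0, 1, -5, 4, 3, -1, 2, -6, 5, 0, -5, -2, -2]
162 [135, 136, 134, 136, 135, 135, 135, 135, 136, 142, 109, 110, 108, 109, 110, 111, 110, 111, 109, 110, 109]
188 [129, 129, 132, 131, 131, 133, 131, 131, 128, 131, 130, 128, 122, 108, 111, 110, 109, 108, 107, 108, 109]
[-124.3 -196.2]
[-102.  -194.5]
```

```bash
python3 -m pendant '[[1,0,4,0,0],[1,0,5,0,0],[1,0,5,0,0],[1,0,5,0,0],[1,0,5,0,0],[1,0,5,0,0],[1,0,5,0,0],[1,0,5,0,0],[1,0,5,0,0],[1,0,4,0,0]]';python3 -m pendant '[[1,0,2,0,0],[1,0,1,0,0],[1,0,0,0,0],[1,0,-15,0,0],[1,0,-15,0,0],[1,0,0,-40,0],[1,0,0,-40,0],[1,0,0,-40,0],[1,0,0,0,0],[1,0,0,0,0]]'
python3 - <<'E'
from h import *
im,d=optics.snapshot("top"); cv2.imwrite("pics/t3.png",cv2.resize(im[70:230,200:340],None,fx=4,fy=3.7,interpolation=cv2.INTER_CUBIC)); cv2.imwrite("pics/top3.png",im); np.save("pics/top3.npy",d)
im,d=optics.snapshot("wrist"); cv2.imwrite("pics/w5.png",im); np.save("pics/w5.npy",d)
E
```

```text
time: 14.45
tool_pos: [644.1, -10.3, 112.2]
tcp_rot: [-180.0, -0.1, 6.5]
ft_force: [-0.7, 5.9, 6.2]
finger_gap: 85.4
time: 15.45
tool_pos: [641.1, 17.2, 232.5]
tcp_rot: [180.0, -0.1, 6.6]
ft_force: [0.5, 0.2, -0.7]
finger_gap: 85.3
```

View pics/t3.png

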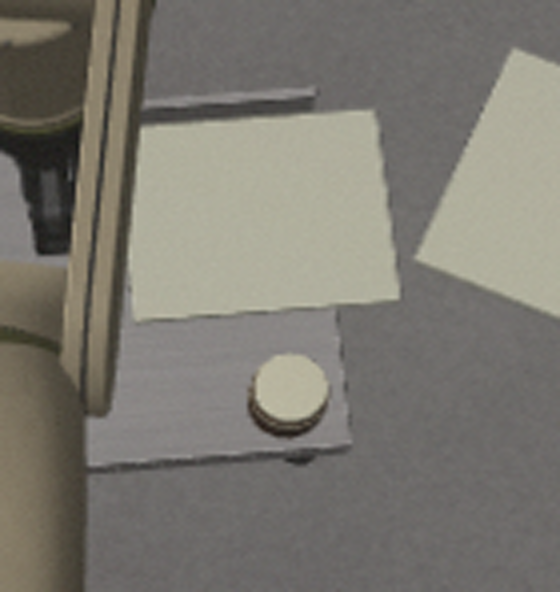

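View pics/w5.png

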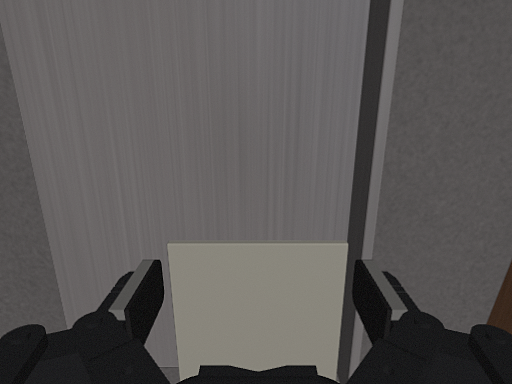

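The slab overhangs the end (lead edge at crop columns 378–398, shelf end at about 316–336) and the small jar stands at (289,388) as before. In the wrist view the slab's rear left corner is at (347,243), next to the wall foot. Now the numbers.

Run:
```python
from h import *
a=np.radians(6.5);R=np.array([[np.cos(a),np.sin(a)],[-np.sin(a),np.cos(a)]]); t=r.sense()["tool_pos"][:2]
p=pose("top");d=np.load("pics/top3.npy");im=cv2.imread("pics/top3.png")
f=lambda n,u,v,z:np.round(R@(w(n,None,u,v,P[n],z)[:2]-t),1)
P={"top":p,"wrist":pose("wrist")}
print("lead",f("top",200+376/4,70+111/3.7,128),f("top",200+399/4,70+299/3.7,128),"deck end",f("top",287.5,190.5,120),f("top",284.5,162,120),f("top",279,95,160))
m=im.min(2)>140; 
e=[];fr=[]
for v in range(104,150):
    u=np.where(m[v,240:303])[0]
    if len(u): e.append(f("top",240+u.max()+.5,v,128))
e=np.array(e);k=np.polyfit(e[:,0],e[:,1],1);print("lead line tilt",np.degrees(np.arctan(k[0])),e[:,1].mean())
wi=cv2.imread("pics/w5.png").mean(2);wd=np.load("pics/w5.npy")
for v in (200,230,250,280,310,330,350):
    print(v,[(u,int(wi[v,u]),round(float(w("wrist",wd,u,v,P["wrist"])[2]))) for u in range(334,358,2)])
for s in((344.5,250),(341.5,310),(338.5,350)): print("slab rear",f("wrist",*s,128))
for s in((351,200),(350,230)): print("wall foot",f("wrist",*s,120))
for q in("small_jar","big_jar","pad_carton"):
    print(q,[(np.round(x["at"]).tolist(),round(x["score"],2)) for x in optics.search_frame("top",q)])
optics.snapshot("scene")
for q in("slab","small_jar","big_jar","pad_carton"):
    print(q,[(np.round(x["at"]).tolist(),round(x["score"],2)) for x in optics.search_frame("scene",q)])
```

```text
lead [  70.7 -220.5] [ -75.4 -219.4] deck end [-179.  -175.7] [-100.8 -176. ] [  75.8 -176.9]
lead line tilt 0.8144748924684848 -218.20869565217393
200 [(334, 105, 120), (336, 101, 118), (338, 102, 119), (340, 103, 119), (342, 106, 118), (344, 104, 119), (346, 106, 118), (348, 101, 119), (350, 98, 119), (352, 45, 123), (354, 45, 130), (356, 47, 134)]
230 [(334, 102, 119), (336, 104, 119), (338, 105, 119), (340, 104, 119), (342, 102, 119), (344, 105, 120), (346, 101, 120), (348, 60, 121), (350, 48, 127), (352, 45, 131), (354, 48, 137), (356, 48, 142)]
250 [(334, 134, 128), (336, 132, 128), (338, 130, 127), (340, 132, 127), (342, 131, 127), (344, 132, 127), (346, 136, 128), (348, 63, 127), (350, 43, 132), (352, 48, 137), (354, 46, 143), (356, 49, 147)]
280 [(334, 131, 127), (336, 132, 127), (338, 130, 128), (340, 133, 126), (342, 131, 126), (344, 130, 127), (346, 38, 372), (348, 48, 134), (350, 48, 139), (352, 47, 144), (354, 11, 245), (356, 22, 248)]
310 [(334, 129, 127), (336, 129, 127), (338, 131, 127), (340, 135, 128), (342, 80, 126), (344, 48, 132), (346, 47, 137), (348, 50, 142),
[... 181 characters left out ...]
2), (348, 50, 147), (350, 45, 153), (352, 43, 156), (354, 94, 159), (356, 103, 159)]
350 [(334, 129, 128), (336, 131, 127), (338, 101, 126), (340, 44, 131), (342, 45, 137), (344, 50, 142), (346, 49, 148), (348, 47, 152), (350, 42, 157), (352, 100, 158), (354, 105, 159), (356, 106, 160)]
slab rear [ 71.2 -46.2]
slab rear [  73.4 -104.6]
slab rear [  74. -148.]
wall foot [75.1 -5.5]
wall foot [ 76.6 -31.8]
small_jar [([507.0, -134.0, 176.0], 0.86)]
big_jar []
pad_carton [([450.0, -488.0, 51.0], 0.91)]
slab [([241.0, 256.0, 16.0], 0.92), ([660.0, -123.0, 125.0], 0.87), ([720.0, -380.0, 13.0], 0.81)]
small_jar [([532.0, -132.0, 162.0], 0.76)]
big_jar [([544.0, 329.0, 194.0], 0.82)]
pad_carton []
```

All checks agree: about 44 mm of overhang, the slab flush with the wall, and the jars and carton in place. Handing in.

```bash
python3 -c "
from bench import hand_in; print(hand_in())"
```

```text
the job is handed in; nothing more can be done
None
```

I pushed the 150 × 180 mm slab back against the rear upstand with two spread fingertips. I then slid it along the wall past the small jar until about 44 mm stuck out over the open end. The job was handed in at about 16 s on the robot's clock, with the gripper raised clear. Wrist forces stayed around 15 N or less.

- **Overhang:** the top camera puts the lead edge 43–45 mm past the shelf end.
- **Against the upstand:** in the wrist view, no deck showed between slab and wall at any of the heights I checked, so any gap is under about 1 mm. A rough line fit on the lead edge in the coarse top picture gave a tilt of 0.8°, but the corner points and the wrist view show the slab square to the wall.
- **Jars and carton:**
  - The small jar and carton are within 2 mm of their starting places in the top view.
  - The big jar is within about 4 mm in the scene view; the top view did not find it at the end.
  - The scene view put the small jar about 10 mm from its earlier reading and missed the carton. I put the 10 mm down to detector noise, because the top view has the jar unmoved.

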